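Close the open cover latch with the blade key

ROBOT

A 7-joint arm with a two-finger parallel gripper is mounted at the origin on a cart in front of the work surface, level with it; the furniture and walls round the work are solid. World frame = base frame: x ahead of the robot, y to its left, z up, the work surface at z = 0. Lengths are in m, angles in rad, forces in N, time in s.
With the tool pointing down it reaches from about 0.35 to 0.9 m from the base axis. Payload 19.9 kg.
Tool frame: the origin (TCP) lies on the centre line of the jaws, within the pads' length; the fingertips stand 11 mm ahead of it and the grasp point (between the pads) lies 8 mm behind it; z points along the fingers, y is the line along which they close (so a half turn about z gives the same grasp; the last joint's range is limited). The gripper opens to 94 mm and grips with 3 to 60 N. Pads are 16 mm wide; open, the fingers measure 119 mm over their backs; the gripper's body (75 mm by 177 mm) begins 78 mm behind the grasp point.
Start: joints at [1.181, 0.417, -0.01, 1.614, 0.005, 1.111, -0.053], TCP at [0.213, -0.588, 0.189] pointing down, gripper open.
Joint ranges: [-2.81, 2.81], [-0.39, 2.02], [-1.27, 1.25], [0.06, 2.57], [-1.19, 4.33], [0.19, 2], [-2.82, 2.82]. Speed limits (rad/s): [1.89, 1.89, 2.39, 2.39, 3.01, 3.01, 3.01].

INTERFACE

Orientations are given as a unit quaternion [w, x, y, z].
In Python, from bench import ctrl gives the robot as it stands. The module is installed in compiled form; this text tells all that it offers.
- The arm moves only by the tool apply_moves, never from a script. Its arguments are lists of equal length, an entry for each row: "linear": the shift along the world's x, y, z normalised to -1 to 1, where 1 is 0.15 m, a list of three; "twist": the turn, a rotation vector about the world's x, y, z normalised to -1 to 1, where 1 is pi/2 rad, a list of three; "jaw": the opening, from 0 (shut) to 1 (fully open). A call has 1 to 8 rows; each row is the pose to reach, as a shift and turn from the pose commanded when the call began; what a row does not reach only later rows make up. A row lasts 1/8 s, in which the tool goes at most 62.5 mm and 10.7 degrees, less where a joint would pass 70% of its speed; a pose out of reach is approached as far as the arm can. A call with a number of a shift or a turn outside -1 to 1 is refused whole. A call with a gripper value outside its range is refused whole. The fingers move at their own pace and stop on an object; "newtons" is the grip in N (left out, the last holds). Time passes only in rows, so rows that repeat a pose let the fingers close. It gives the time, the measured TCP pose, the force, the opening and the grip force at its end, in the units of the state.
- ctrl.observe(): the state, without advancing time (a new reading comes with each control period).
- ctrl.camera(name): name is "side" or "top" or "wrist"; returns the picture (480x640x3 uint8, blue, green, red); there is no depth.
- ctrl.get_calibration(name): a dict with "intrinsics" (3x3 intrinsics, pixels), "R" (3x3) and "t" (3): a world point X has camera coordinates R X + t; the wrist camera has in their place "hand_eye" (4x4, takes a point from camera to tool coordinates, whose origin is the TCP and whose axes are the flange's). Camera axes: x right, y down, z forward; pixel columns grow to the right and rows downward; lengths in m; the calibration is good to about 2 mm. The wrist camera is an equidistant fisheye: a pixel r from the principal point sees the ray r / f radians off the axis. A picture is of the moment at which its call begins: read the wrist's pose just before it. get_calibration takes no time and is no camera call.
- ctrl.close_job(): hands the job in; it is judged then, once.
Trained networks look in the newest picture that a camera, given by its name, has taken for a name from the list of things; names that differ only in an ending like _2 or _b are one class to them, and where a whole thing is asked for, a point or a joint stands for the part that bears it (a point fixed in the world has none). Each returns a list of dicts, best first, with "confidence" (0 to 1); they miss things now and then, are a little off and sometimes report something else, mostly with a low value. They report only what shows in the picture. A call takes as long as a camera call.
- ctrl.recognise(camera, name): "xyz" ([x, y, z] in m, in world coordinates, good to about 4 mm: the middle of the surface that is visible of it).
- ctrl.place_of(camera, name): "xyz" ([x, y, z] in m, in world coordinates, good to about 4 mm: a listed point, or the origin of a listed thing).
The state is a dict: "time_s": time; "q": joint angles; "qd": joint speeds; "effort": joint torques, N m; "position": TCP position; "ee_rot": TCP orientation; "wrist_force": force on the tool from outside, world axes, zero at the start; "wrist_torque": the same for the moment, N m; "finger_gap": finger opening in m; "grip_force": force on a finger pad.
Only numpy, scipy, OpenCV 4.12 (cv2) and the standard library are available. Lean on these libraries where they do the work, as an engineer would, in place of code of your own. Each camera call takes 0.05 s, during which the arm holds its last target. There are 200 camera calls.

TASK

One of the two slotted cam latches on the cover of the control box is still open. Take the flat-bladed key from its wooden stand, put its blade in the slot of the open latch and turn it a quarter turn clockwise (seen from above) until the latch reaches its stop with its tongue under the keeper. Then let go, leaving the key standing in the slot, and leave the other latch shut.

Things in the scene. Friction and masses are not known exactly. Their poses are not given: they have to be found in the camera images.
- key: Loose key, 0.12 kg, upright in a fixed wooden stand (56x84x28 mm) nearest the robot; blade 18 deep in its slot: lift straight up. Origin: middle of the blade's lower edge; z up, y along the blade's width, x its thickness. Steel blade 40 (y) x 5 (x), z 0 to 44 mm; dark wood grip 24 (x) x 60 (y), z 44 to 82: grip across the 24, fingers closing along x. A half turn about z changes nothing.
- open_slot (a point): Middle of the slot's floor in the open cam, a steel disc 60 mm across whose top is 28 mm above this point. Slot along y (turns with the cam), open-ended, 11 mm wide, flaring to 22 in its top 12 mm: centre the key within a few mm. Blade fully in: key origin is here. Two equal cams, 140 mm apart, sit along the front edge of the fixed grey box's cover (170x250x55 mm); either may be the open one.
- open_cam (a joint): Open cam's angle, rad: 0 open, grows turning clockwise from above, hard stop (seated) at 1.571. Starts at 0 to 0.15, stays where left, takes 0.12 N m. Blade play: the cam lags the key by up to 0.15 rad. Its low tongue (16 wide, 46 from the axis) is in line with the slot: open, it lies to the right along the cover's front edge; shut, it points to the front, under a keeper bridge 16 high.
- shut_cam (a joint): Angle of the other cam, alike in form, already shut (1.50 to 1.57, tongue under its keeper). Not to be turned.

How it is judged:
By the outcome, as a careful person would: the job done as asked, in the order asked, and still so for the second after the job is handed in, with the robot touching nothing.
It also fails if it takes over 40 s, if anything falls off the work surface, if the arm or the gripper's body presses on something with over 40 N, if the wrist force passes 120 N, or if a joint passes its speed limit or range.

## Working session

There is one attempt and no reset: what is moved stays moved. The work goes in short steps, Python scripts to look and compute and a tool call to move; the robot and the scene stay as the last step left them, time stands still between calls to the robot, and variables do not carry over. Pictures are saved under pics/ and viewed, at most 10 in all, crops included, and the job is handed in when it is done.

Besides the shell and the picture viewer there is one more tool, called as name(argument=value, ...) on one line, values as JSON. apply_moves: Moves the arm, as the interface text tells. Scaled input: -1 to 1 covers 0.15 m each way for a shift and pi/2 rad each way for a turn. Its arguments: {"type":"object","properties":{"linear":{"type":"array","items":{"type":"array","items":{"type":"number"}}},"twist":{"type":"array","items":{"type":"array","items":{"type":"number"}}},"jaw":{"type":"array","items":{"type":"number"}},"newtons":{"type":"number"}},"required":["linear","twist","jaw"]}

```bash
mkdir -p pics; python3 - <<'E'
from bench import ctrl
import cv2
s=ctrl.observe();print(s['position'],s['ee_rot'],s['finger_gap'],s['time_s'])
for c in('top','side'):
    im=ctrl.camera(c);cv2.imwrite(f'pics/{c}0.png',im)
    for n in('key','open_slot','open_cam','shut_cam'):
        for f in(ctrl.recognise,ctrl.place_of):
            try:print(c,n,f.__name__,[( [round(float(v),3) for v in d['xyz']],round(d['confidence'],2)) for d in f(c,n)][:3])
            except Exception as e:print(c,n,f.__name__,e)
E
```

```text
[ 0.21290154 -0.58721128  0.18884261] [-5.81363842e-04  9.84915827e-01  1.73033118e-01 -1.28941990e-04] 0.09407858929973936 0.0
top key call [([0.441, -0.151, 0.091], 0.77)]
top key call [([0.442, -0.152, 0.012], 0.83)]
top open_slot call [([0.597, -0.153, 0.094], 0.97), ([0.439, -0.148, 0.094], 0.65)]
top open_slot call [([0.599, -0.155, 0.063], 0.77)]
top open_cam call [([0.604, -0.149, 0.093], 0.65)]
top open_cam call it knows: key, open_slot
top shut_cam call [([0.616, -0.009, 0.091], 0.85)]
top shut_cam call it knows: key, open_slot
side key call []
side key call []
side open_slot call []
side open_slot call []
side open_cam call []
side open_cam call it knows: key, open_slot
side shut_cam call [([0.62, -0.033, 0.088], 0.89)]
side shut_cam call it knows: key, open_slot
```

View pics/top0.png

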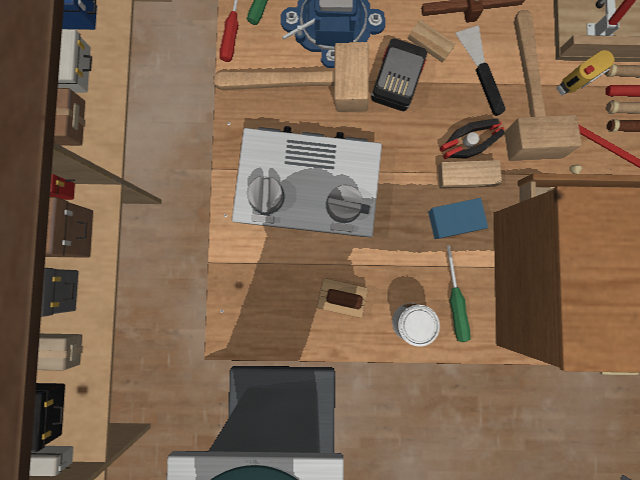

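View pics/side0.png

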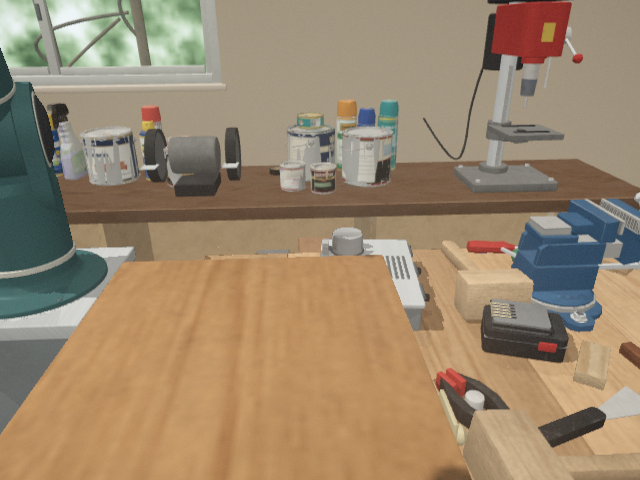

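The top view shows the key at px (344,299), the open cam at (346,203) with its tongue to the right, and the shut cam at (265,192). The side view is blocked by the cabinet. Next I'll rectify the top view to get yaws and check for obstacles.

```bash
cat > h.py <<'E'
from bench import ctrl
import cv2,numpy as np
C=ctrl.get_calibration('top');K=np.array(C['intrinsics']);R=np.array(C['R']);t=np.array(C['t'])
def proj(X):
    p=K@(R@np.array(X)+t);return p[:2]/p[2]
def back(u,v,z):
    d=R.T@np.linalg.solve(K,[u,v,1]);c=-R.T@t;return c+d*(z-c[2])/d[2]
def rect(im,z,x0,x1,y0,y1,s):
    # s px/m ; up=+x, left=+y
    W=int((y1-y0)*s);H=int((x1-x0)*s)
    src=np.float32([proj([x1,y1,z]),proj([x1,y0,z]),proj([x0,y0,z]),proj([x0,y1,z])])
    M=cv2.getPerspectiveTransform(src,np.float32([[0,0],[W,0],[W,H],[0,H]]))
    return cv2.warpPerspective(im,M,(W,H),flags=cv2.INTER_CUBIC)
E
python3 - <<'E'
from h import *
im=cv2.imread('pics/top0.png')
print('cam',-R.T@t,proj([.213,-.588,.189]))
cv2.imwrite('pics/r.png',rect(im,.092,.38,.68,-.26,.06,1800))
for p in[(327,305),(362,308),(327,290),(362,292)]:print(p,back(*p,.08))
print('can',back(418,325,.08),'cab',back(495,210,0),back(565,372,0),back(500,340,0))
hsv=im[285:312,320:370].astype(int);m=(hsv.sum(2)<190).astype(np.uint8)
ys,xs=np.nonzero(m);P=np.array([back(x+320,y+285,.094)[:2] for x,y in zip(xs,ys)])
print(len(P),P.mean(0));w,v=np.linalg.eigh(np.cov(P.T));print(w**.5*12**.5,v[:,1])
# box edges
for a in[(244,128),(382,142),(233,220),(374,236)]:print(a,back(*a,.055))
E
```

```text
cam [ 0.46981544 -0.09745458  0.90723151] [650.15234164 464.5886772 ]
(327, 305) [ 0.42781211 -0.12244358  0.08      ]
(362, 308) [ 0.42367803 -0.18219145  0.08      ]
(327, 290) [ 0.45320095 -0.12209098  0.08      ]
(362, 292) [ 0.45075143 -0.18201393  0.08      ]
can [ 0.3965568  -0.27768255  0.08      ] cab [ 0.60862553 -0.44380488  0.        ] [ 0.30780236 -0.5673725   0.        ] [ 0.36425989 -0.44791897  0.        ]
500 [ 0.43973892 -0.15013434]
[0.02329888 0.05934193] [0.21004529 0.97769166]
(244, 128) [0.74309505 0.0323437  0.055     ]
(382, 142) [ 0.72164459 -0.21921236  0.055     ]
(233, 220) [0.57408267 0.04667904 0.055     ]
(374, 236) [ 0.54963324 -0.20533586  0.055     ]
```

View pics/r.png

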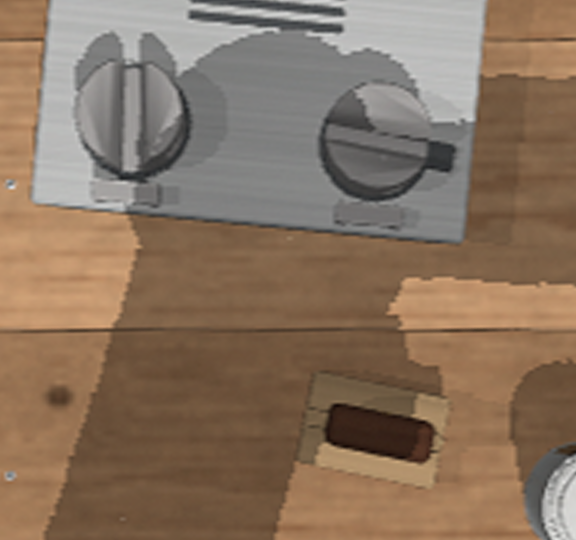

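The rectified view shows the key grip tilted about 12° clockwise. The open slot tilts about 14° clockwise, with its tongue to the right. The can is well clear of the key. I'll go above the key in stages, keeping clear of the cabinet.

apply_moves(linear=[[0, 0.35, 0.2], [0, 0.7, 0.3], [0, 1, 0.3]], twist=[[0, 0, 0], [0, 0, 0], [0, 0, 0.1]], jaw=[1, 1, 1])

```text
time_s: 1.08
position: [0.2133, -0.4363, 0.2355]
ee_rot: [0.001, 0.968, 0.251, 0.0]
wrist_force: [0.2, -0.8, -0.5]
finger_gap: 0.0942
grip_force: 0.0
```

apply_moves(linear=[[0.2, 0.35, 0], [0.45, 0.7, 0], [0.7, 1, 0]], twist=[[0, 0, 0.1], [0, 0, 0.2], [0, 0, 0.3]], jaw=[1, 1, 1])

```text
time_s: 1.45
position: [0.3188, -0.2859, 0.2349]
ee_rot: [0.001, 0.882, 0.471, -0.0]
wrist_force: [1.0, -0.8, 1.2]
finger_gap: 0.094
grip_force: 0.0
```

apply_moves(linear=[[0.25, 0.35, 0], [0.55, 0.7, 0], [0.82, 0.91, 0], [0.82, 0.91, 0]], twist=[[0, 0, 0.1], [0, 0, 0.2], [0, 0, 0.246], [0, 0, 0.246]], jaw=[1, 1, 1, 1])

```text
time_s: 1.95
position: [0.4433, -0.1479, 0.2345]
ee_rot: [-0.0, 0.775, 0.632, 0.001]
wrist_force: [-0.4, -1.0, -0.3]
finger_gap: 0.0939
grip_force: 0.0
```

```bash
cat >> h.py <<'E'
from scipy.spatial.transform import Rotation as Ro
W=ctrl.get_calibration('wrist');KW=np.array(W['intrinsics']);HE=np.array(W['hand_eye'])
def wrect(im,s,z,x0,x1,y0,y1,sc):
    T=np.eye(4);q=s['ee_rot'];T[:3,:3]=Ro.from_quat(np.r_[q[1:],q[0]]).as_matrix();T[:3,3]=s['position']
    Wd=int((y1-y0)*sc);H=int((x1-x0)*sc);jj,ii=np.meshgrid(np.arange(Wd),np.arange(H))
    X=np.stack([x1-ii/sc,y1-jj/sc,z+0*ii,1+0*ii],-1)@np.linalg.inv(T@HE).T
    r=np.hypot(X[...,0],X[...,1])+1e-9;th=np.arctan2(r,X[...,2])
    u=KW[0,2]+KW[0,0]*th*X[...,0]/r;v=KW[1,2]+KW[1,1]*th*X[...,1]/r
    return cv2.remap(im,u.astype(np.float32),v.astype(np.float32),cv2.INTER_CUBIC)
def nets(c):
    for n in('key','open_slot'):
        print(c,n,[([round(float(v),3) for v in d['xyz']],round(d['confidence'],2)) for f in(ctrl.recognise,ctrl.place_of) for d in f(c,n)][:5])
E
python3 - <<'E'
from h import *
s=ctrl.observe();im=ctrl.camera('wrist');nets('wrist')
cv2.imwrite('pics/w1raw.png',im)
a=wrect(im,s,.092,.38,.68,-.26,.06,1800);cv2.imwrite('pics/w1.png',a)
E
```

```text
wrist key [([0.444, -0.15, 0.092], 0.87), ([0.443, -0.157, 0.013], 0.66)]
wrist open_slot [([0.61, -0.149, 0.085], 0.9), ([0.611, -0.15, 0.064], 0.96)]
```

View pics/w1.png

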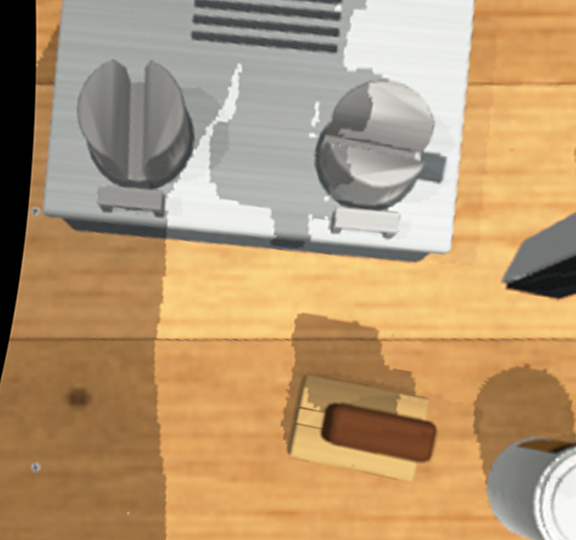

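The wrist view agrees: key grip centre is about (382,433), which is (0.441,-0.151), tilted about 12° clockwise. The stand sits below it and the can is to the right. Descending.

apply_moves(linear=[[0, 0, -0.35], [0, 0, -0.7], [0, 0, -0.9], [0, 0, -0.9]], twist=[[0, 0, 0], [0, 0, 0], [0, 0, 0], [0, 0, 0]], jaw=[1, 1, 1, 1], newtons=45)

```text
time_s: 2.7
position: [0.4395, -0.1513, 0.0982]
ee_rot: [-0.001, 0.777, 0.629, -0.001]
wrist_force: [-0.9, -0.5, 0.5]
finger_gap: 0.0942
grip_force: 0.0
```

```bash
python3 -c "
from h import *
s=ctrl.observe();q=s['ee_rot'];print(s['position'],Ro.from_quat(np.r_[q[1:],q[0]]).as_matrix()[:,1],s['q'])"
```

```text
[ 0.43948314 -0.15128166  0.09821433] [ 0.97813061 -0.20796377 -0.00340221] [ 0.66345081  0.2864846  -0.4541226   2.07031159  0.16920545  0.82309893
 -0.10004347]
```

apply_moves(linear=[[0, 0, -0.22], [0, 0, -0.22], [0, 0, -0.22], [0, 0, -0.22], [0, 0, -0.22], [0, 0, -0.22], [0, 0, -0.22], [0, 0, -0.22]], twist=[[0, 0, 0], [0, 0, 0], [0, 0, 0], [0, 0, 0], [0, 0, 0], [0, 0, 0], [0, 0, 0], [0, 0, 0]], jaw=[1, 1, 0, 0, 0, 0, 0, 0], newtons=45)

```text
time_s: 3.7
position: [0.441, -0.151, 0.0664]
ee_rot: [-0.0, 0.777, 0.63, -0.0]
wrist_force: [-0.9, 0.5, -0.4]
finger_gap: 0.0375
grip_force: 0.0
```

apply_moves(linear=[[0, 0, 0], [0, 0, 0], [0, 0, 0], [0, 0, 0]], twist=[[0, 0, 0], [0, 0, 0], [0, 0, 0], [0, 0, 0]], jaw=[0, 0, 0, 0], newtons=45)

```text
time_s: 4.2
position: [0.441, -0.151, 0.0664]
ee_rot: [-0.0, 0.777, 0.63, -0.0]
wrist_force: [0.6, 0.0, 0.5]
finger_gap: 0.0234
grip_force: 45.0
```

apply_moves(linear=[[0, 0, 0.1], [0, 0, 0.3], [0, 0, 0.6], [0, 0, 0.9], [0, 0, 0.9]], twist=[[0, 0, 0], [0, 0, 0], [0, 0, 0], [0, 0, 0], [0, 0, 0]], jaw=[0, 0, 0, 0, 0])

```text
time_s: 4.82
position: [0.4426, -0.1514, 0.2052]
ee_rot: [0.003, 0.777, 0.63, 0.001]
wrist_force: [0.6, -0.4, -1.8]
finger_gap: 0.0232
grip_force: 45.0
```

```bash
python3 - <<'E'
from h import *
s=ctrl.observe();print(s['position'],s['wrist_force'],s['finger_gap'])
im=ctrl.camera('wrist');nets('wrist')
cv2.imwrite('pics/w2.png',np.vstack([wrect(im,s,.091,.53,.67,-.24,.04,2000),wrect(im,s,.063,.53,.67,-.24,.04,2000)]))
s=ctrl.observe();im=ctrl.camera('top');nets('top')
E
```

```text
[ 0.44258027 -0.15141379  0.2051539 ] [ 0.64003012 -0.41937734 -1.81291991] 0.02323158467638389
wrist key [([0.445, -0.145, 0.232], 0.91), ([0.439, -0.151, 0.151], 0.96)]
wrist open_slot [([0.608, -0.149, 0.085], 0.95), ([0.449, -0.145, 0.23], 0.2), ([0.608, -0.149, 0.063], 0.55)]
top key []
top open_slot [([0.599, -0.155, 0.09], 0.75), ([0.602, -0.153, 0.065], 0.93)]
```

View pics/w2.png

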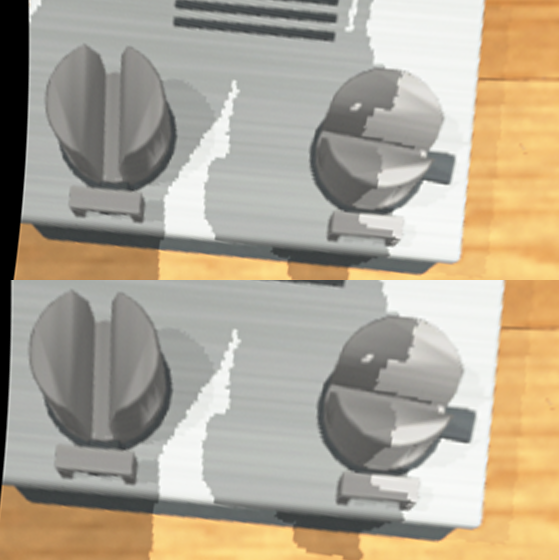

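The open cam's disc top is centred near (383,130), which is about (0.605,-0.151), with the slot tilted about 12° clockwise. The held key is already tilted the same way. Moving above the cam.

apply_moves(linear=[[0.25, 0, 0], [0.6, 0, 0], [0.95, 0, 0], [0.95, 0, 0]], twist=[[0, 0, 0], [0, 0, 0], [0, 0, 0], [0, 0, 0]], jaw=[0, 0, 0, 0])

```text
time_s: 5.82
position: [0.5856, -0.1501, 0.1999]
ee_rot: [-0.001, 0.776, 0.63, 0.0]
wrist_force: [-1.3, 0.5, -1.8]
finger_gap: 0.0237
grip_force: 45.0
```

apply_moves(linear=[[0.14, 0, -0.2], [0.14, 0, -0.3], [0.14, 0, -0.3]], twist=[[0, 0, 0], [0, 0, 0], [0, 0, 0]], jaw=[0, 0, 0])

```text
time_s: 6.2
position: [0.6032, -0.151, 0.1555]
ee_rot: [-0.001, 0.777, 0.63, -0.001]
wrist_force: [-0.7, 0.4, -1.6]
finger_gap: 0.0235
grip_force: 45.0
```

```bash
python3 - <<'E'
from h import *
s=ctrl.observe();print(s['position'],s['wrist_force'],s['finger_gap'])
im=ctrl.camera('wrist');nets('wrist')
cv2.imwrite('pics/w3.png',im)
im=ctrl.camera('top');nets('top')
cv2.imwrite('pics/t3.png',rect(im,.091,.5,.7,-.26,.0,2500))
E
```

```text
[ 0.60323511 -0.15099407  0.15549701] [-0.68092044  0.43093758 -1.63927958] 0.023477092019779468
wrist key [([0.607, -0.147, 0.183], 0.93), ([0.605, -0.154, 0.1], 0.6)]
wrist open_slot [([0.617, -0.137, 0.089], 0.63), ([0.608, -0.151, 0.063], 0.77)]
top key [([0.616, -0.01, 0.093], 0.69)]
top open_slot []
```

View pics/w3.png

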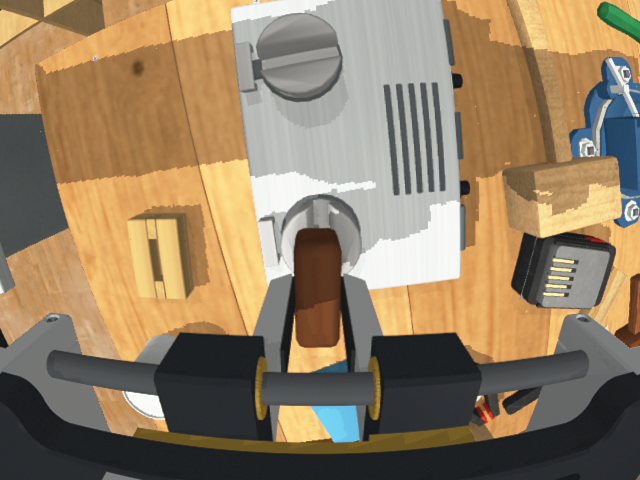

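The wrist view shows the slot's visible end at about (321,208), almost in line with the held grip at (318,290). I'll check the lateral offset numerically.

```bash
python3 - <<'E'
from h import *
im=cv2.imread('pics/w3.png');q=[-.001,.777,.63,-.001]
s=dict(position=[.6032,-.151,.1555],ee_rot=np.array(q)/np.linalg.norm(q))
cv2.imwrite('pics/w3c.png',cv2.resize(im[180:290,260:380],None,fx=5,fy=5,interpolation=cv2.INTER_CUBIC))
T=np.eye(4);T[:3,:3]=Ro.from_quat(np.r_[s['ee_rot'][1:],s['ee_rot'][0]]).as_matrix();T[:3,3]=s['position']
M=np.linalg.inv(T@HE)
for z in(.063,.079,.091):
  for l in(29,22):
    o=[]
    for d in(-10,0,10):
      a=-.21;X=np.r_[s['position'][:2],0]+d/1e3*np.array([np.cos(a),np.sin(a),0])+l/1e3*np.array([-np.sin(a),np.cos(a),0]);X[2]=z
      p=M[:3,:3]@X+M[:3,3];r=np.hypot(*p[:2]);th=np.arctan2(r,p[2]);o.append((np.array([KW[0,2],KW[1,2]])+KW[0,0]*th*p[:2]/r).round(1).tolist())
    print(z,l,o)
E
```

```text
0.063 29 [[304.5, 198.7], [317.2, 198.7], [329.9, 198.8]]
0.063 22 [[304.6, 207.4], [317.2, 207.4], [329.8, 207.5]]
0.079 29 [[303.7, 202.4], [317.1, 202.4], [330.5, 202.5]]
0.079 22 [[303.8, 211.6], [317.1, 211.6], [330.4, 211.7]]
0.091 29 [[303.1, 205.5], [317.1, 205.5], [331.1, 205.6]]
0.091 22 [[303.2, 215.0], [317.1, 215.1], [331.0, 215.1]]
```

View pics/w3c.png

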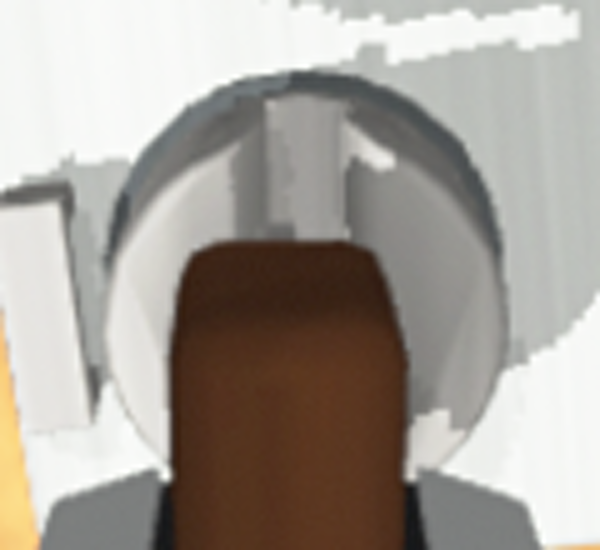

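The slot floor is centred at px 321.6 against 317.2 for the tool line, so the key needs about +3 mm in x. The angle is aligned. Inserting.

apply_moves(linear=[[0.02, 0, 0], [0.02, 0, -0.06], [0.02, 0, -0.12], [0.02, 0, -0.18], [0.02, 0, -0.22], [0.02, 0, -0.24], [0.02, 0, -0.24]], twist=[[0, 0, 0], [0, 0, 0], [0, 0, 0], [0, 0, 0], [0, 0, 0], [0, 0, 0], [0, 0, 0]], jaw=[0, 0, 0, 0, 0, 0, 0])

```text
time_s: 7.58
position: [0.6077, -0.151, 0.1205]
ee_rot: [0.0, 0.777, 0.63, 0.0]
wrist_force: [0.1, 0.3, -0.5]
finger_gap: 0.0234
grip_force: 45.0
```

The blade is in, with almost no contact force. Turning clockwise.

apply_moves(linear=[[0, 0, 0], [0, 0, 0], [0, 0, 0], [0, 0, 0], [0, 0, 0], [0, 0, 0], [0, 0, 0], [0, 0, 0]], twist=[[0, 0, -0.1], [0, 0, -0.2], [0, 0, -0.3], [0, 0, -0.4], [0, 0, -0.5], [0, 0, -0.6], [0, 0, -0.7], [0, 0, -0.8]], jaw=[0, 0, 0, 0, 0, 0, 0, 0])

```text
time_s: 8.57
position: [0.6073, -0.1523, 0.1205]
ee_rot: [0.001, 0.999, 0.05, -0.0]
wrist_force: [-0.7, -5.8, -2.0]
finger_gap: 0.0233
grip_force: 44.9
```

```bash
cat > st.py <<'E'
from h import *
s=ctrl.observe();q=s['ee_rot'];y=Ro.from_quat(np.r_[q[1:],q[0]]).as_matrix()[:,1]
print(s['position'],'yaw',np.degrees(np.arctan2(y[1],y[0])),s['wrist_force'],s['wrist_torque'],s['q'],s['finger_gap'])
E
python3 st.py
```

```text
[ 0.60733852 -0.15233919  0.12049009] yaw -84.2585426993123 [-0.67613286 -5.80855129 -2.02033552] [-1.80202703  0.21281139  0.15268916] [ 0.33191885  0.49519904 -0.18250292  1.66915832  0.10531973  0.98656835
 -1.35787406] 0.02331553163553334
```

apply_moves(linear=[[0, 0, 0], [0, 0, 0], [0, 0, 0]], twist=[[0, 0, -0.08], [0, 0, -0.16], [0, 0, -0.16]], jaw=[0, 0, 0])

```text
time_s: 8.95
position: [0.6071, -0.1525, 0.1205]
ee_rot: [0.001, 0.997, -0.074, -0.0]
wrist_force: [-1.2, -5.6, -1.3]
finger_gap: 0.0234
grip_force: 44.9
```

```bash
python3 st.py
```

```text
[ 0.60714917 -0.15248113  0.12048389] yaw -98.49005404215194 [-1.23125682 -5.59345978 -1.27794462] [-1.79896668  0.48592207  0.13812147] [ 0.29174684  0.49185429 -0.12839734  1.67080696  0.07489923  0.98378654
 -1.58209091] 0.02336357765777926
```

Torque is still at the friction level, so the cam isn't at its stop yet. Continuing in small steps.

apply_moves(linear=[[0, 0, 0], [0, 0, 0], [0, 0, 0]], twist=[[0, 0, -0.03], [0, 0, -0.06], [0, 0, -0.06]], jaw=[0, 0, 0])

```text
time_s: 9.32
position: [0.6071, -0.1525, 0.1205]
ee_rot: [0.001, 0.993, -0.12, -0.0]
wrist_force: [-2.3, -5.8, -0.1]
finger_gap: 0.0233
grip_force: 44.9
```

```bash
python3 st.py
```

```text
[ 0.60708894 -0.15253043  0.12048816] yaw -103.8199575253966 [-2.26776399 -5.81726669 -0.06020125] [-1.77550605  0.61993448  0.12738993] [ 0.27717251  0.49087256 -0.10862592  1.67142577  0.06352643  0.9828622
 -1.6659877 ] 0.02328159962849643
```

apply_moves(linear=[[0, 0, 0], [0, 0, 0]], twist=[[0, 0, -0.03], [0, 0, -0.03]], jaw=[0, 0])

```text
time_s: 9.57
position: [0.607, -0.1528, 0.1205]
ee_rot: [0.001, 0.99, -0.144, -0.0]
wrist_force: [-1.6, -6.4, -0.9]
finger_gap: 0.0235
grip_force: 45.1
```

```bash
python3 st.py
```

```text
[ 0.6069802  -0.15279635  0.12045587] yaw -106.50820077413215 [-1.63333199 -6.43210173 -0.91272342] [-2.1905608   0.83978792  0.45296617] [ 0.26973085  0.49047764 -0.09832122  1.67173889  0.05812432  0.98249078
 -1.70827669] 0.02354402580248298
```

Torque jumped to 0.45 N m, which is the stop. One small extra nudge to seat it, then a look.

apply_moves(linear=[[0, 0, 0], [0, 0, 0]], twist=[[0, 0, -0.015], [0, 0, -0.015]], jaw=[0, 0])

```text
time_s: 9.82
position: [0.607, -0.1527, 0.1205]
ee_rot: [0.001, 0.988, -0.155, -0.0]
wrist_force: [-2.8, -7.7, -0.1]
finger_gap: 0.0237
grip_force: 45.6
```

```bash
python3 st.py; python3 - <<'E'
from h import *
im=ctrl.camera('wrist');cv2.imwrite('pics/w4.png',im)
E
```

```text
[ 0.60695278 -0.15268132  0.12045818] yaw -107.81463061468934 [-2.81931159 -7.66584863 -0.07484273] [-2.14605781  0.89641984  0.71698446] [ 0.26595505  0.49026529 -0.09347361  1.67190429  0.05534309  0.98239344
 -1.72904091] 0.023690563053461313
```

View pics/w4.png

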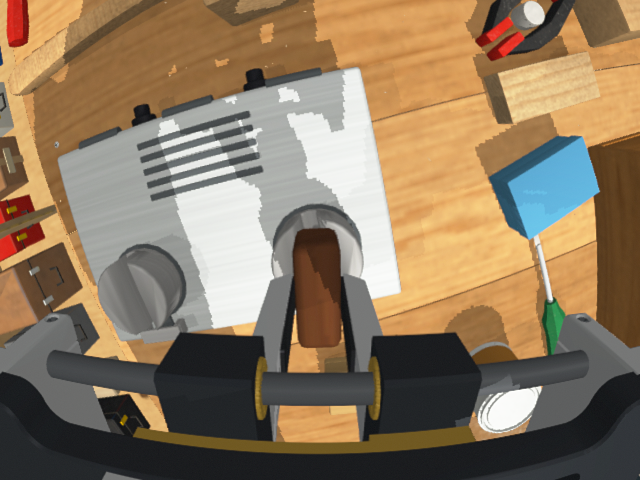

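Seated: torque climbs steeply at the stop. The picture shows the tongue side hidden at the front, and the shut cam untouched at (140,290). I'll relieve the wind-up, release and retreat upward.

apply_moves(linear=[[0, 0, 0], [0, 0, 0], [0, 0, 0], [0, 0, 0], [0, 0, 0], [0, 0, 0], [0, 0, 0], [0, 0, 0]], twist=[[0, 0, 0.025], [0, 0, 0.025], [0, 0, 0.025], [0, 0, 0.025], [0, 0, 0.025], [0, 0, 0.025], [0, 0, 0.025], [0, 0, 0.025]], jaw=[0, 0, 0.5, 0.5, 0.5, 0.5, 0.5, 0.5])

```text
time_s: 10.88
position: [0.6075, -0.151, 0.1204]
ee_rot: [-0.0, 0.991, -0.135, -0.0]
wrist_force: [0.5, -0.9, 0.0]
finger_gap: 0.047
grip_force: 0.0
```

apply_moves(linear=[[0, 0, 0.1], [0, 0, 0.3], [0, 0, 0.6], [0, 0, 0.9], [-0.4, 0, 0.95], [-0.8, 0, 0.95], [-1, 0, 0.95], [-1, 0, 0.95]], twist=[[0, 0, 0], [0, 0, 0], [0, 0, 0], [0, 0, 0], [0, 0, 0], [0, 0, 0], [0, 0, 0], [0, 0, 0]], jaw=[0.5, 0.5, 0.5, 0.5, 0.5, 0.5, 0.5, 0.5])

```text
time_s: 11.88
position: [0.4563, -0.1514, 0.2646]
ee_rot: [0.0, 0.991, -0.136, 0.001]
wrist_force: [0.9, 0.2, -0.1]
finger_gap: 0.047
grip_force: 0.0
```

```bash
python3 - <<'E'
from h import *
s=ctrl.observe();im=ctrl.camera('wrist');nets('wrist')
cv2.imwrite('pics/w5.png',np.hstack([wrect(im,s,.091,.52,.7,-.25,.05,1300),wrect(ctrl.camera('wrist'),s,.145,.52,.7,-.25,.05,1300)]))
t0=ctrl.camera('top');nets('top')
cv2.imwrite('pics/t5.png',rect(t0,.091,.52,.7,-.25,.05,2500))
E
```

```text
wrist key [([0.603, -0.152, 0.145], 0.8)]
wrist open_slot [([0.601, -0.163, 0.091], 0.77)]
top key [([0.622, -0.154, 0.145], 0.69), ([0.604, -0.15, 0.066], 0.64)]
top open_slot [([0.608, -0.134, 0.093], 0.46), ([0.599, -0.153, 0.066], 0.73)]
```

View pics/w5.png

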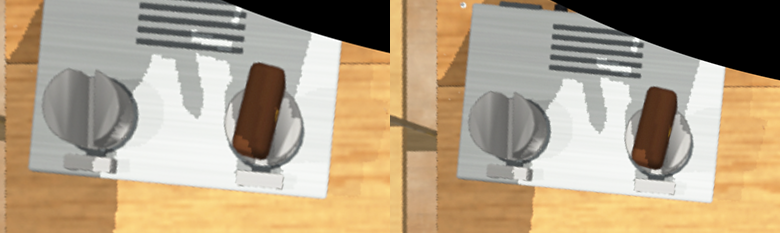

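The key stands upright in the slot at about (660,125) in the right panel. No tongue shows to the right any more, and the other latch is unchanged at (510,128). Handing in.

```bash
python3 -c "
from bench import ctrl
print(ctrl.close_job())"
```

```text
the job is handed in; nothing more can be done
None
```

The open latch is turned clockwise to its stop, the key is left standing in its slot, the other latch looks unmoved, and the job was handed in at about 12 s of the 40 s allowed; the hand-in returned no verdict, and the tongue under the keeper was inferred from the torque rise at the stop rather than seen directly.

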